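# Work a jammed push-on knob off its spindle

### The job

The fluted push-on knob has jammed on the upright spindle of the steel stand. Work it off patiently, without a yank, by twisting it back and forth while pulling it upwards, so that the stand is never lifted, tipped or dragged out of its place, and leave the knob in the wooden tray. Leave the other things where they lie.

Things in the scene. Friction and masses are not known exactly. Their poses are not given: they have to be found in the camera images.
- knob: black round fluted push-on knob, 44 mm diameter, 53 mm tall, 0.16 kg, aluminium disc on top. Its blind bore, open below, sits over the spindle; sprung clips inside grip it. Origin at the centre of its underside, z up along the spindle. It starts on the boss, underside 40 mm above the table. No thread or stop: turns freely either way and is clear of the spindle once raised 26 mm
- knob_grip (a point): point on the knob's axis, 32 mm above its underside: the height to grip it, across its 44 mm, at any yaw. Pulled straight up the knob holds with 32 to 41 N and the whole stand would lift; while it turns (up to 0.4 N m) the friction acts along the turn and far less pull is needed: strokes of about 1 rad, rising 2 to 3 mm each, bring it off
- stand: loose steel stand, 2.4 kg, held on the table only by its weight: plate 130 x 130 mm, its top 22 mm above the table, on four grippy rubber feet; in its middle a round boss 30 mm across (44 mm at its foot) up to 40 mm, and on it the plain spindle, 20 mm diameter, 26 mm long. Origin at the centre of its underside, z up, x and y along the plate's sides
- spindle_top (a point): centre of the spindle's upper end, 66 mm above the underside of the stand (hidden inside the knob at the start)
- tray: open empty plywood tray, outside 140 mm (its x) x 170 mm (its y) x 32 mm high, walls and floor 8 mm thick. Origin at the centre of its underside, z up
- masking_tape: bystander: roll of masking tape lying flat, 104 mm across, 25 mm high; origin at the centre of its underside
- pencil: bystander: yellow pencil lying flat, 136 mm long (its y), 7 mm thick; origin at the centre of its underside
- star_knob: bystander: small black five-lobed knob, 45 mm across, 53 mm high, lying with its threaded stud upwards; origin at the centre of its underside
- screwdriver: bystander: screwdriver with a red handle, 227 mm long (its y), lying flat; origin at the centre of its underside
Mind the look-alikes: they are no part of the job. Leave any blue or red look-alike of the knob alone.

How it is judged:
On the way:
1. the knob is off the spindle (its underside above the spindle's end) while the stand stands on the table (z of knob in the frame of stand above 0.067 m and height (world z) of stand below 0.004 m), for 0.1 s.
At the end, for the whole second after the job is handed in: The knob lies at rest inside the tray (its centre within the tray's inner walls and less than 50 mm above the tray's underside, upright or on its side), the tray stands flat on the table, and the stand stands flat on the table (x of knob_grip in the frame of tray between -0.062 and 0.062 m and y of knob_grip in the frame of tray between -0.077 and 0.077 m and z of knob_grip in the frame of tray below 0.05 m and linear speed of knob below 0.03 m/s and angle between tray's own z axis and vertical below 0.06 rad and height (world z) of tray below 0.006 m and height (world z) of stand below 0.004 m and angle between stand's own z axis and vertical below 0.05 rad); the robot touches nothing.
It fails at once if the stand is lifted more than 4 mm (height (world z) of stand above 0.004 m).
It fails at once if the knob is yanked (faster than 0.2 m/s while still on the spindle) (linear speed of knob above 0.2 m/s and z of knob in the frame of stand below 0.066 m and horizontal distance between knob and stand below 0.015 m).
It fails at once if the stand is tipped more than 0.1 rad (angle between stand's own z axis and vertical above 0.1 rad).
It fails at once if the stand is dragged more than 60 mm (distance of stand from where it was at the start of the episode above 0.06 m).
It fails at once if a bystander is moved more than 30 mm (distance of any of masking_tape, pencil, star_knob, screwdriver from where it was at the start of the episode above 0.03 m).
It also fails if it takes over 70 s, if anything falls off the work surface, if the arm or the gripper's body presses on something with over 40 N, if the wrist force passes 120 N, or if a joint passes its speed limit or range.

### The arm

A 6-joint arm with a two-finger parallel gripper is mounted at the origin on a cart in front of the work surface, level with it; the furniture and walls round the work are solid. World frame = base frame: x ahead of the robot, y to its left, z up, the work surface at z = 0. Lengths are in m, angles in rad, forces in N, time in s.
With the tool pointing down it reaches from about 0.3 to 0.75 m from the base axis. Payload 8.5 kg.
Tool frame: the origin (TCP) lies where the fingers leave the gripper's body, on its centre line; the fingertips stand 73 mm ahead of it and the grasp point (between the pads) lies 54 mm ahead of it (ctrl.grip_point_offset is the distance from the TCP to the grasp point, in m); z points along the fingers, y is the line along which they close (so a half turn about z gives the same grasp; the last joint's range is limited). The gripper opens to 85 mm and grips with 20 to 120 N. Pads are 22 mm wide; open, the fingers measure 114 mm over their backs; the gripper's body (76 mm by 85 mm) begins 54 mm behind the grasp point. The pads swing forward as they close: fully open they stand 13 mm farther back than shut.
Start: joints at [-1.331, 0.381, 1.297, -0, 1.464, -0.215], TCP at [0.242, -0.494, 0.304] pointing down, gripper open.
Joint ranges: [-3.11, 3.11], [-0.89, 2.33], [0.22, 2.48], [-1.42, 4.56], [0.17, 2.85], [-2.88, 2.88]. Speed limits (rad/s): [2.39, 2.39, 3.14, 3.14, 3.14, 3.14].

### API

Orientations are given as a unit quaternion [w, x, y, z].
In Python, from bench import ctrl gives the robot as it stands. The module is installed in compiled form; this text tells all that it offers.
- The arm moves only by the tool drive_tool, never from a script. Its argument "moves" is a list of rows, each a list of 3 entries, a list of its own where there are three numbers: the shift along the tool's x, y, z scaled (see below), then the turn about the tool's z scaled (see below), then the opening, from -1 (shut) to 1 (fully open). A call has 1 to 8 rows; each row shifts and turns the commanded pose from where the row before left it, along the tool's axes as they then stand; what a row does not reach is not made up. The controller multiplies each number of a shift by 40 mm and each number of a turn by 10 degrees. A row lasts 1/8 s, in which the tool goes at most 62.5 mm and 10.7 degrees, less where a joint would pass 70% of its speed; a pose out of reach is approached as far as the arm can. A call with a number of a shift or a turn outside -1 to 1 is refused whole. A call with a gripper value outside its range is refused whole. The fingers move at their own pace and stop on an object; "force" is the grip in N (left out, the last holds). Time passes only in rows, so rows that do not move let the fingers close. It gives the time, the measured TCP pose, the force, the opening and the grip force at its end, in the units of the state.
- ctrl.sense(): the state, without advancing time (a new reading comes with each control period).
- ctrl.read_camera(name): name is "scene" or "side" or "wrist"; returns a dict with "frame" (400x640x3 uint8, red, green, blue), "K" (3x3 intrinsics, pixels), "k1" (the pictures are not rectified: a ray, as slopes to the right and down, at radius r is drawn at 1 + k1 r^2 times it, then the intrinsics apply), "cam_to_world" (4x4, takes a point from camera to world coordinates); the wrist camera has in their place "hand_eye" (4x4, takes a point from camera to tool coordinates, whose origin is the TCP and whose axes are the flange's). Camera axes: x right, y up, looking along -z (the intrinsics and any distortion apply to the point x, -y, -z); pixel columns grow to the right and rows downward; lengths in m; the calibration is good to about 2 mm. A picture is of the moment at which its call begins: read the wrist's pose just before it. There is no depth.
- ctrl.sign_off(): hands the job in; it is judged then, once.
The state is a dict: "clock": time; "joint_pos": joint angles; "qvel": joint speeds; "joint_torque": joint torques, N m; "tcp_pos": TCP position; "orientation": TCP orientation; "ft_force": force on the tool from outside, world axes, zero at the start; "wrist_torque": the same for the moment, N m; "width": opening from 0.0 (shut) to 1.0 (fully open); "gripper_force": force on a finger pad.
Only numpy, scipy, OpenCV 4.12 (cv2) and the standard library are available. Lean on these libraries where they do the work, as an engineer would, in place of code of your own. Each camera call takes 0.05 s, during which the arm holds its last target. There are 200 camera calls.

## Working session

There is one attempt and no reset: what is moved stays moved. The work goes in short steps, Python scripts to look and compute and a tool call to move; the robot and the scene stay as the last step left them, time stands still between calls to the robot, and variables do not carry over. Pictures are saved under pics/ and viewed, at most 10 in all, crops included, and the job is handed in when it is done.

Besides the shell and the picture viewer there is one more tool, called after ">>>" as a command line: name --argument value ..., lists and objects as JSON in quotes. drive_tool: Moves the arm, as the interface text tells. Shifts and turns lie within -1 to 1; 1 stands for 40 mm of shift or 10 degrees of turn. Its arguments: {"type":"object","properties":{"moves":{"type":"array"},"force":{"type":"number"}},"required":["moves"]}

```bash
mkdir -p pics
cat > h.py <<'E'
import numpy as np, cv2
from bench import ctrl
from scipy.spatial.transform import Rotation as R
def pose():
    s=ctrl.sense(); q=s["orientation"]; T=np.eye(4); T[:3,:3]=R.from_quat([q[1],q[2],q[3],q[0]]).as_matrix(); T[:3,3]=s["tcp_pos"]; return s,T
def cam(n):
    s,T=pose(); c=ctrl.read_camera(n)
    c["T"]=c["cam_to_world"] if n!="wrist" else T@np.array(c["hand_eye"]); c["T"]=np.array(c["T"]); return c
def ray(c,u,v):
    k=np.array([c["k1"],0,0,0,0],float)
    p=cv2.undistortPoints(np.array([[[u,v]]],float),np.array(c["K"],float),k)[0,0]
    d=c["T"][:3,:3]@np.array([p[0],-p[1],-1]); return c["T"][:3,3],d
def plane(c,u,v,z):
    o,d=ray(c,u,v); return o+d*(z-o[2])/d[2]
def save(c,n): cv2.imwrite("pics/"+n+".png",c["frame"][:,:,::-1])
E
python3 - <<'E'
from h import *
for n in("scene","side","wrist"):
    c=cam(n); save(c,n+"0"); np.save(n+"0.npy",c,allow_pickle=True); print(n,c["T"][:3,3])
s,T=pose(); print(s); print(T)
E
```

```text
scene [0.11793062 0.56224027 0.95874755]
side [ 0.55095918 -1.16524074  0.78908664]
wrist [ 0.31368753 -0.46034466  0.37294025]
{'clock': 0.15, 'joint_pos': array([-1.33130721e+00,  3.81057269e-01,  1.29804111e+00, -1.12382868e-05,
        1.46361505e+00, -2.15307855e-01]), 'qvel': array([-0.00053319, -0.00224949, -0.00259286, -0.00155225, -0.0009558 ,
       -0.0004751 ]), 'joint_torque': array([ 2.54522667e-03, -4.48624134e+01, -2.31344050e+01, -1.69198129e-04,
        3.76300042e-03, -1.86098070e-07]), 'tcp_pos': array([ 0.24156051, -0.49395078,  0.30346032]), 'orientation': array([-5.60274963e-04,  9.74255897e-01,  2.25444300e-01, -1.23613764e-05]), 'ft_force': array([-0.80817123,  0.18255687, -0.1216275 ]), 'wrist_torque': array([-0.00783327, -0.02412055,  0.02934163]), 'gripper_force': 0.0, 'width': 1.0001417285069354}
[[ 8.98349735e-01  4.39280864e-01 -2.76707882e-04  2.41560507e-01]
 [ 4.39280892e-01 -8.98349107e-01  1.08612877e-03 -4.93950783e-01]
 [ 2.28535306e-04 -1.09727598e-03 -9.99999372e-01  3.03460322e-01]
 [ 0.00000000e+00  0.00000000e+00  0.00000000e+00  1.00000000e+00]]
```

View pics/scene0.png

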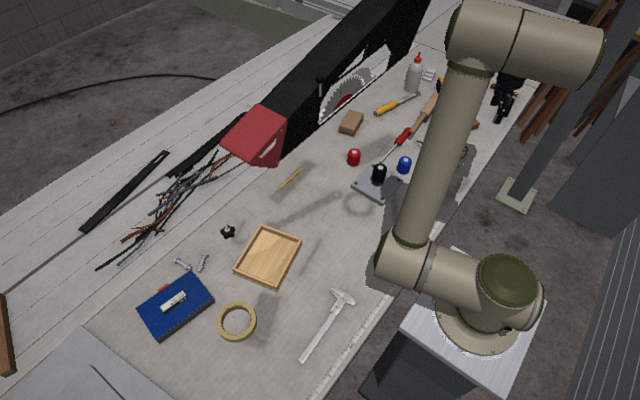

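View pics/side0.png

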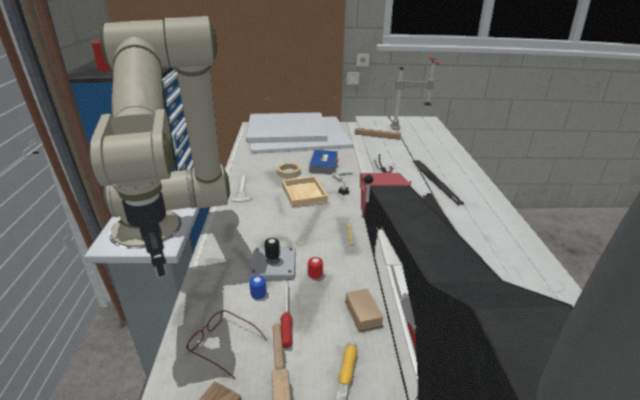

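The scene view shows the black knob on its stand at about (379,172). The red look-alike is at (354,157), the blue one at (404,164) and the tray at (268,256). In the side view the knob is at (272,247) and the tray at (304,191). Next I'll triangulate.

```bash
cat >> h.py <<'E'
def tri(c1,p1,c2,p2):
    o1,d1=ray(c1,*p1);o2,d2=ray(c2,*p2)
    t=np.linalg.lstsq(np.stack([d1,-d2],1),o2-o1,rcond=None)[0]
    a,b=o1+t[0]*d1,o2+t[1]*d2; return (a+b)/2,np.linalg.norm(a-b)
E
python3 - <<'E'
from h import *
C={n:np.load(n+"0.npy",allow_pickle=True).item() for n in("scene","side")}
def blob(c,m,box):
    x0,y0,x1,y1=box; r=m[y0:y1,x0:x1].astype(np.uint8); n,l,st,ce=cv2.connectedComponentsWithStats(r)
    i=1+np.argmax(st[1:,4]); q=cv2.minAreaRect(np.argwhere(l==i)[:,::-1].astype(np.float32)); 
    return ce[i]+[x0,y0],st[i]+[x0,y0,0,0,0],cv2.boxPoints(q)+[x0,y0]
r={}
for n,kb,bb,rb in(("scene",(360,155,395,188),(394,150,418,178),(342,145,366,170)),("side",(258,230,288,262),(245,270,272,304),(302,250,330,284))):
    f=C[n]["frame"].astype(int); R_,G,B=f[...,0],f[...,1],f[...,2]
    r[n]=[blob(C[n],f.max(2)<60,kb),blob(C[n],B-R_>50,bb),blob(C[n],R_-B>70,rb)]
    for x in r[n]: print(n,x[0],x[1])
for i in range(3): print(tri(C["scene"],r["scene"][i][0],C["side"],r["side"][i][0]))
for n,b in(("scene",(225,215,310,295)),("side",(275,170,335,212))):
    f=C[n]["frame"].astype(int); m=(f[...,0]-f[...,2]>35); x=blob(C[n],m,b); print(n,x[0],x[1],x[2]); 
    print([plane(C[n],*p,0.032).round(3) for p in x[2]])
cs=C["scene"]["frame"][140:305,215:425]; cv2.imwrite("pics/a.png",cv2.resize(cs[:,:,::-1],None,fx=3.7,fy=3.6,interpolation=cv2.INTER_CUBIC))
E
```

```text
scene [378.31300813 175.1504065 ] [371 163  16  23 246]
scene [403.98265896 164.91907514] [398 156  14  18 173]
scene [353.86428571 157.11428571] [348 149  13  17 140]
side [271.79555556 250.65777778] [265 240  14  21 225]
side [257.4527027  286.84459459] [249 275  17  24 296]
side [314.65402844 267.88625592] [308 257  15  21 211]
(array([ 0.45474716, -0.21067162,  0.05548341]), np.float64(0.0010128177106660155))
(array([ 0.42156815, -0.33335882,  0.02597015]), np.float64(0.0018299400975773329))
(array([ 0.57994681, -0.25502106,  0.02550362]), np.float64(0.0013656305153573844))
scene [267.34771843 256.73116378] [ 232  223   70   69 2827] [[230.00000572 271.99999237]
 [257.80000687 216.39999962]
 [303.40000153 239.20000458]
 [275.60000229 294.79999542]]
[array([0.59 , 0.332, 0.032]), array([0.661, 0.147, 0.032]), array([0.5  , 0.123, 0.032]), array([0.447, 0.303, 0.032])]
side [304.3624498  190.94879518] [282 176  45  30 996] [[281.73170233 179.58536243]
 [323.98780441 174.89024448]
 [327.01219559 202.10976028]
 [284.75609207 206.80487823]]
[array([0.462, 0.286, 0.032]), array([0.634, 0.326, 0.032]), array([0.635, 0.107, 0.032]), array([0.482, 0.076, 0.032])]
```

View pics/a.png

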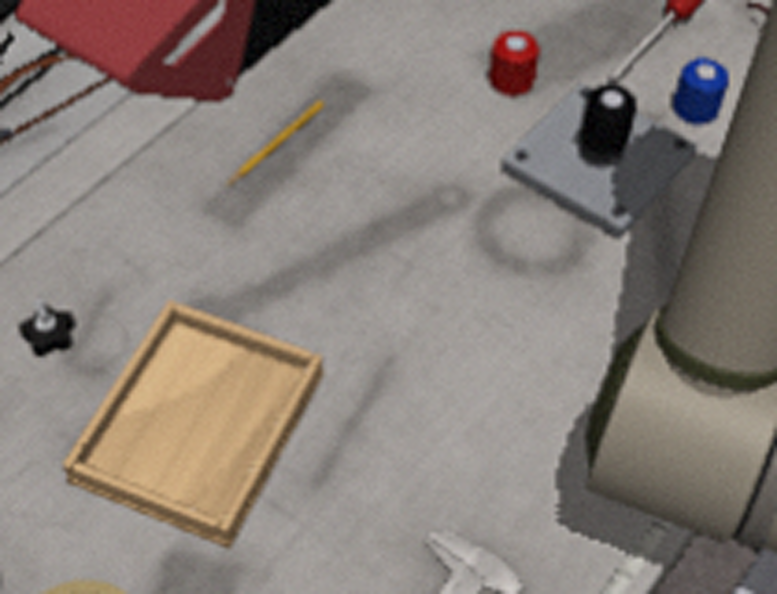

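>>> drive_tool --moves '[[[0.98,-0.67,0],0,1],[[0.98,-0.67,0],0,1],[[0.98,-0.67,0],0,1],[[0.98,-0.67,0],0,1],[[0.98,-0.67,0],0,1],[[0.98,-0.67,0],0,1],[[0,0,0],0,1],[[0,0,0],0,1]]'

```text
clock: 1.15
tcp_pos: [0.3822, -0.2466, 0.3038]
orientation: [0.0, 0.974, 0.226, -0.0]
ft_force: [0.5, -0.4, -0.5]
width: 0.997
gripper_force: 0.0
```

Run:
```python
from h import *
c=cam("wrist"); save(c,"w1"); np.save("w1.npy",c,allow_pickle=True)
s,T=pose(); print(T.round(4),s["joint_pos"].round(3),c["T"][:3,3])
C=np.load("scene0.npy",allow_pickle=True).item()
p=[plane(C,215+u/3.7,140+v/3.6,0.032) for u,v in((172,303),(322,357),(228,543),(68,467))]
print(np.round(p,3),np.mean(p,0),[np.linalg.norm(p[i]-p[i-1]).round(3) for i in range(4)])
```

```text
[[ 8.987e-01  4.386e-01 -2.000e-04  3.820e-01]
 [ 4.386e-01 -8.987e-01 -1.000e-04 -2.470e-01]
 [-2.000e-04 -0.000e+00 -1.000e+00  3.038e-01]
 [ 0.000e+00  0.000e+00  0.000e+00  1.000e+00]] [-0.835  0.214  1.544 -0.     1.384  0.282] [ 0.45428938 -0.21288369  0.37337059]
[[0.633 0.161 0.032]
 [0.503 0.125 0.032]
 [0.452 0.293 0.032]
 [0.588 0.322 0.032]] [0.54398659 0.2252278  0.032     ] [np.float64(0.167), np.float64(0.135), np.float64(0.175), np.float64(0.139)]
```

View pics/w1.png

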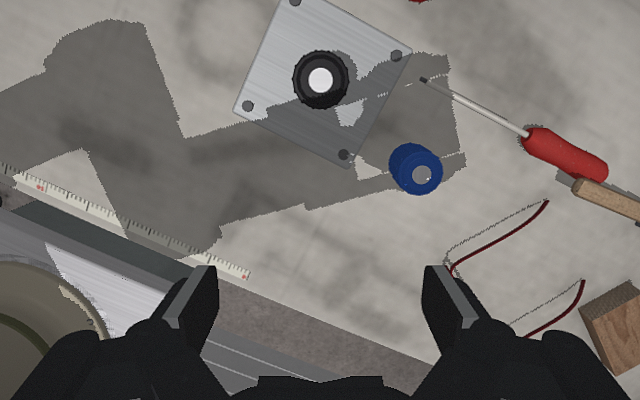

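The wrist view has the knob disc at about (320,80) on the stand plate. The blue look-alike is at (416,170) and the screwdriver tip at (423,80).

Run:
```python
from h import *
c=np.load("w1.npy",allow_pickle=True).item(); f=c["frame"].astype(int)
m=(f.min(2)>200); m[:55]=0;m[105:]=0;m[:,:300]=0;m[:,345:]=0
v,u=np.argwhere(m).mean(0); print(u,v,m.sum()); k=plane(c,u,v,0.093)
C={n:np.load(n+"0.npy",allow_pickle=True).item() for n in("scene","side")}
print("wrist",k,"scene",plane(C["scene"],215+613/3.7,140+98/3.6,0.093))
s,T=pose(); print("blue?",plane(c,420,173,0.053)); print("plate corners",[plane(c,*p,0.022).round(3) for p in((235,110),(350,167),(412,50))])
d=T[:3,:3].T@(k-T[:3,3]); print("tool delta mm",d*1000)
```

```text
320.1674418604651 79.6767441860465 430
wrist [ 0.45686382 -0.21143402  0.093     ] scene [ 0.45266209 -0.21259401  0.093     ]
blue? [ 0.42405563 -0.3306855   0.053     ]
plate corners [array([ 0.396, -0.149,  0.022]), array([ 0.395, -0.275,  0.022]), array([ 0.519, -0.276,  0.022])]
tool delta mm [ 82.92548599   0.90732416 210.79306027]
```

>>> drive_tool --moves '[[[0.69,0.01,0],0,1],[[0.69,0.01,0],0,1],[[0.69,0,0.3],0,1],[[0,0,0.9],0,1],[[0,0,0.9],0,1],[[0,0,0.9],0,1],[[0,0,0.9],0,1],[[0,0,0.3],0,1]]' --force 80

```text
clock: 2.2
tcp_pos: [0.4562, -0.2114, 0.1342]
orientation: [-0.001, 0.974, 0.225, -0.001]
ft_force: [0.2, -0.4, 0.2]
width: 0.998
gripper_force: 0.0
```

>>> drive_tool --moves '[[[0,0,0.25],0,1],[[0,0,0],0,1],[[0,0,0],0,1]]'

```text
clock: 2.58
tcp_pos: [0.4573, -0.2109, 0.1268]
orientation: [0.001, 0.974, 0.225, 0.001]
ft_force: [-0.2, -0.2, -0.0]
width: 0.999
gripper_force: 0.0
```

Run:
```python
from h import *
c=cam("wrist"); save(c,"w2"); s,T=pose(); print(T.round(4)[:3,3])
k=np.array([0.4569,-0.2115,0.072]); print((T[:3,:3].T@(k-T[:3,3])*1000).round(1))
```

```text
[ 0.4573 -0.2109  0.1268]
[-0.6  0.3 54.8]
```

View pics/w2.png

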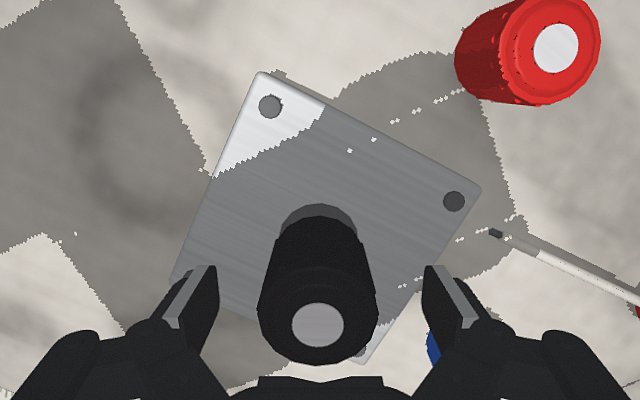

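The knob stands centred between the open pads, with its disc at (318,325). I'll close the gripper.

>>> drive_tool --moves '[[[0,0,0],0,-1],[[0,0,0],0,-1],[[0,0,0],0,-1],[[0,0,0],0,-1],[[0,0,0],0,-1],[[0,0,0],0,-1]]' --force 80

```text
clock: 3.38
tcp_pos: [0.457, -0.2105, 0.1264]
orientation: [-0.0, 0.974, 0.225, 0.0]
ft_force: [-1.5, 1.9, 5.1]
width: 0.49
gripper_force: 80.5
```

>>> drive_tool --moves '[[[0,0,0],0.5,-1],[[0,0,-0.01],1,-1],[[0,0,-0.01],1,-1],[[0,0,-0.01],1,-1],[[0,0,-0.01],1,-1],[[0,0,-0.01],1,-1]]'

```text
clock: 4.12
tcp_pos: [0.457, -0.2107, 0.1276]
orientation: [-0.0, 0.968, -0.253, -0.0]
ft_force: [-2.7, -4.9, -3.3]
width: 0.492
gripper_force: 82.6
```

>>> drive_tool --moves '[[[0,0,0],-0.5,-1],[[0,0,-0.01],-1,-1],[[0,0,-0.01],-1,-1],[[0,0,-0.01],-1,-1],[[0,0,-0.01],-1,-1],[[0,0,-0.01],-1,-1],[[0,0,-0.01],-1,-1]]'

```text
clock: 5.0
tcp_pos: [0.4569, -0.2105, 0.1297]
orientation: [-0.0, 0.95, 0.312, -0.0]
ft_force: [-0.4, -0.7, -6.1]
width: 0.492
gripper_force: 82.5
```

Run:
```python
from h import *
c=cam("wrist"); save(c,"w3"); s=cam("side"); cv2.imwrite("pics/s3.png",cv2.resize(s["frame"][210:310,210:340,::-1],None,fx=5,fy=5))
st=ctrl.sense(); print(st["wrist_torque"],st["ft_force"],st["tcp_pos"],st["joint_pos"])
```

```text
[ 0.36525993 -0.40437048  0.12139095] [ 2.40967159  2.16372641 -5.51690794] [ 0.45681379 -0.21025116  0.12987376] [-6.67348938e-01  5.06041381e-01  1.67355755e+00  5.25308689e-04
  9.63476061e-01  2.72401636e-01]
```

View pics/w3.png

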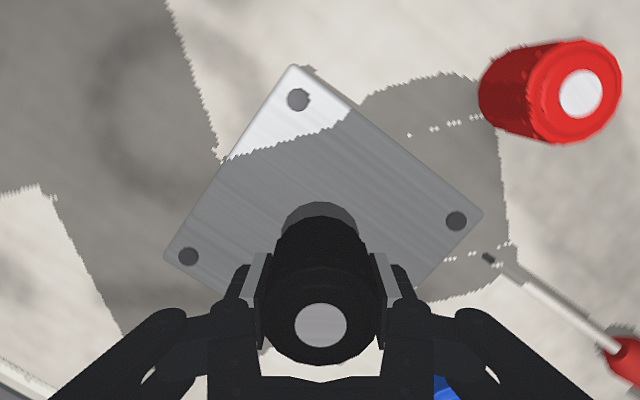

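The disc is still at (320,325) between the pads and the stand is in place, so the knob is rising with the gripper. I'll carry on with the strokes.

>>> drive_tool --moves '[[[0,0,0],0.5,-1],[[0,0,-0.01],1,-1],[[0,0,-0.01],1,-1],[[0,0,-0.01],1,-1],[[0,0,-0.01],1,-1],[[0,0,-0.01],1,-1],[[0,0,-0.01],1,-1]]'

```text
clock: 5.98
tcp_pos: [0.4567, -0.2106, 0.1322]
orientation: [-0.0, 0.967, -0.255, -0.001]
ft_force: [-0.7, -3.0, -9.2]
width: 0.492
gripper_force: 82.6
```

>>> drive_tool --moves '[[[0,0,0],-0.5,-1],[[0,0,-0.01],-1,-1],[[0,0,-0.01],-1,-1],[[0,0,-0.01],-1,-1],[[0,0,-0.01],-1,-1],[[0,0,-0.01],-1,-1],[[0,0,-0.01],-1,-1]]'

```text
clock: 6.85
tcp_pos: [0.4569, -0.2104, 0.1348]
orientation: [-0.0, 0.951, 0.31, -0.0]
ft_force: [2.2, 1.4, -6.4]
width: 0.498
gripper_force: 83.0
```

>>> drive_tool --moves '[[[0,0,0],0.5,-1],[[0,0,-0.01],1,-1],[[0,0,-0.01],1,-1],[[0,0,-0.01],1,-1],[[0,0,-0.01],1,-1],[[0,0,-0.01],1,-1],[[0,0,-0.01],1,-1]]'

```text
clock: 7.72
tcp_pos: [0.4568, -0.2108, 0.1373]
orientation: [0.0, 0.967, -0.255, -0.0]
ft_force: [-0.5, -3.4, -6.8]
width: 0.496
gripper_force: 83.0
```

>>> drive_tool --moves '[[[0,0,0],-0.5,-1],[[0,0,-0.01],-1,-1],[[0,0,-0.01],-1,-1],[[0,0,-0.01],-1,-1],[[0,0,-0.01],-1,-1],[[0,0,-0.01],-1,-1],[[0,0,-0.01],-1,-1]]'

```text
clock: 8.6
tcp_pos: [0.4568, -0.2103, 0.1399]
orientation: [-0.0, 0.951, 0.31, -0.0]
ft_force: [-0.3, 1.1, -0.7]
width: 0.495
gripper_force: 83.5
```

Run:
```python
from h import *
s=cam("side"); w=cam("wrist"); f=[cv2.resize(s["frame"][205:305,215:315,::-1],(380,380),interpolation=cv2.INTER_CUBIC),cv2.resize(w["frame"][20:,130:510,::-1],(380,380))]
cv2.imwrite("pics/s4.png",np.hstack(f)); print(ctrl.sense()["ft_force"])
```

```text
[-1.19119878  2.61875591  0.98106799]
```

View pics/s4.png

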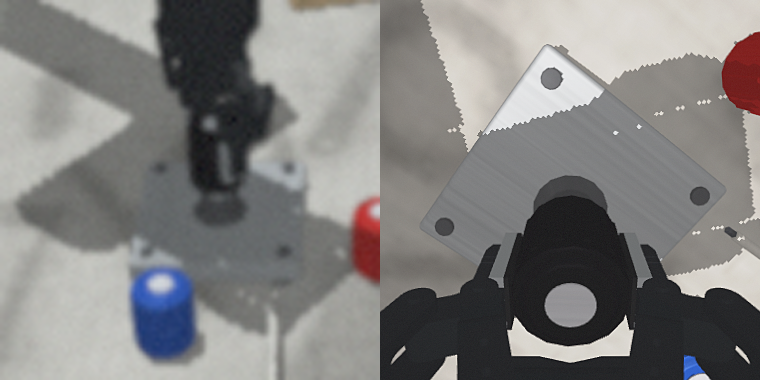

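The right half still puts the disc at full-image (320,325). The stand hasn't moved and the knob is about 13.5 mm up. Same strokes again.

>>> drive_tool --moves '[[[0,0,0],0.5,-1],[[0,0,-0.01],1,-1],[[0,0,-0.01],1,-1],[[0,0,-0.01],1,-1],[[0,0,-0.01],1,-1],[[0,0,-0.01],1,-1],[[0,0,-0.01],1,-1]]'

```text
clock: 9.57
tcp_pos: [0.4567, -0.2108, 0.1421]
orientation: [0.0, 0.967, -0.256, -0.0]
ft_force: [-0.2, -2.0, -2.8]
width: 0.498
gripper_force: 83.1
```

>>> drive_tool --moves '[[[0,0,0],-0.5,-1],[[0,0,-0.01],-1,-1],[[0,0,-0.01],-1,-1],[[0,0,-0.01],-1,-1],[[0,0,-0.01],-1,-1],[[0,0,-0.01],-1,-1],[[0,0,-0.01],-1,-1]]'

```text
clock: 10.45
tcp_pos: [0.4569, -0.2104, 0.1445]
orientation: [-0.0, 0.951, 0.309, -0.0]
ft_force: [0.1, 0.9, -5.3]
width: 0.494
gripper_force: 83.3
```

>>> drive_tool --moves '[[[0,0,0],0.5,-1],[[0,0,-0.01],1,-1],[[0,0,-0.01],1,-1],[[0,0,-0.01],1,-1],[[0,0,-0.01],1,-1],[[0,0,-0.01],1,-1],[[0,0,-0.01],1,-1]]'

```text
clock: 11.32
tcp_pos: [0.4568, -0.2107, 0.1468]
orientation: [0.0, 0.967, -0.256, -0.0]
ft_force: [-0.1, -0.9, -3.9]
width: 0.491
gripper_force: 82.9
```

>>> drive_tool --moves '[[[0,0,0],-0.5,-1],[[0,0,-0.01],-1,-1],[[0,0,-0.01],-1,-1],[[0,0,-0.01],-1,-1],[[0,0,-0.01],-1,-1],[[0,0,-0.01],-1,-1],[[0,0,-0.01],-1,-1]]'

```text
clock: 12.2
tcp_pos: [0.457, -0.2108, 0.1496]
orientation: [0.0, 0.951, 0.309, -0.0]
ft_force: [0.4, -0.6, -2.0]
width: 0.495
gripper_force: 83.5
```

>>> drive_tool --moves '[[[0,0,0],0.5,-1],[[0,0,-0.01],1,-1],[[0,0,-0.01],1,-1],[[0,0,-0.01],1,-1],[[0,0,-0.01],1,-1],[[0,0,-0.01],1,-1],[[0,0,-0.01],1,-1]]'

```text
clock: 13.08
tcp_pos: [0.457, -0.2107, 0.152]
orientation: [0.0, 0.967, -0.256, 0.0]
ft_force: [-1.1, 0.4, -1.0]
width: 0.496
gripper_force: 83.5
```

>>> drive_tool --moves '[[[0,0,0],-0.5,-1],[[0,0,-0.01],-1,-1],[[0,0,-0.01],-1,-1],[[0,0,-0.01],-1,-1],[[0,0,-0.01],-1,-1],[[0,0,-0.01],-1,-1],[[0,0,-0.01],-1,-1]]'

```text
clock: 13.95
tcp_pos: [0.457, -0.2108, 0.1544]
orientation: [0.0, 0.951, 0.309, -0.0]
ft_force: [0.7, 0.0, -0.5]
width: 0.496
gripper_force: 83.5
```

>>> drive_tool --moves '[[[0,0,-0.05],0.5,-1],[[0,0,-0.05],1,-1],[[0,0,-0.05],1,-1],[[0,0,-0.05],0,-1],[[0,0,-0.05],0,-1]]'

```text
clock: 14.58
tcp_pos: [0.457, -0.2107, 0.1645]
orientation: [0.0, 0.995, 0.097, -0.0]
ft_force: [0.4, 0.8, -1.7]
width: 0.495
gripper_force: 83.5
```

Run:
```python
from h import *
s=cam("side"); w=cam("wrist"); f=[cv2.resize(s["frame"][205:305,215:315,::-1],(380,380),interpolation=cv2.INTER_CUBIC),cv2.resize(w["frame"][20:,130:510,::-1],(380,380))]
cv2.imwrite("pics/s5.png",np.hstack(f)); st,T=pose(); print(st["ft_force"],T.round(3),st["joint_pos"])
print(T[:3,:3].T@(np.array([0.544,0.225,0.2])-T[:3,3])*1000)
```

```text
[-0.7035679  -0.78449938 -1.05007379] [[ 0.981  0.192  0.     0.457]
 [ 0.192 -0.981 -0.    -0.211]
 [ 0.     0.    -1.     0.165]
 [ 0.     0.     0.     1.   ]] [-6.67603446e-01  4.54185386e-01  1.63513083e+00 -8.48398603e-05
  1.05185566e+00  7.09591450e-01]
[ 169.19091456 -410.81261236  -35.58160311]
```

View pics/s5.png

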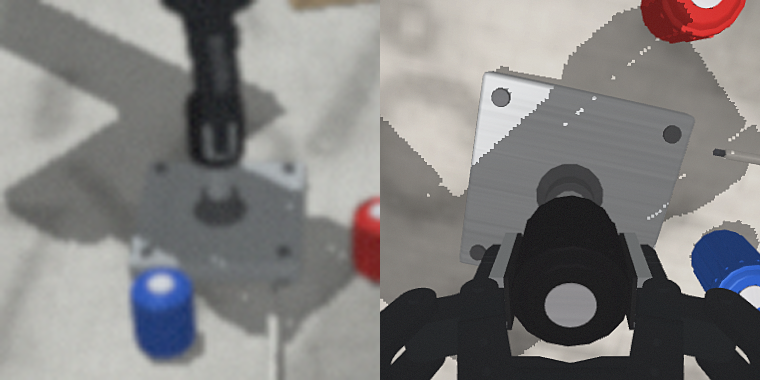

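The knob is clear of the spindle: the side view shows a gap and the stand is undisturbed. I'll lift it and carry it to the tray.

>>> drive_tool --moves '[[[0,0,-0.8],0,-1],[[0,0,-0.8],0,-1],[[0.35,-0.86,0],0,-1],[[0.35,-0.86,0],0,-1],[[0.35,-0.86,0],0,-1],[[0.35,-0.86,0],0,-1],[[0.35,-0.86,0],0,-1],[[0.35,-0.86,0],0,-1]]'

```text
clock: 15.68
tcp_pos: [0.4999, 0.0092, 0.2283]
orientation: [0.0, 0.995, 0.097, -0.0]
ft_force: [0.4, -0.4, -0.9]
width: 0.494
gripper_force: 83.5
```

>>> drive_tool --moves '[[[0.35,-0.86,0],0,-1],[[0.35,-0.86,0],0,-1],[[0.35,-0.86,0],0,-1],[[0.35,-0.86,0],0,-1],[[0.35,-0.86,0],0,-1],[[0.35,-0.8,0],0,-1],[[0,0,0],0,-1],[[0,0,0],0,-1]]'

```text
clock: 16.68
tcp_pos: [0.5429, 0.2239, 0.2281]
orientation: [0.0, 0.995, 0.096, -0.0]
ft_force: [-1.2, 0.1, -1.2]
width: 0.494
gripper_force: 83.5
```

Run:
```python
from h import *
s=cam("side"); w=cam("wrist"); f=[cv2.resize(s["frame"][130:230,250:350,::-1],(400,400),interpolation=cv2.INTER_CUBIC),cv2.resize(w["frame"][:,120:520,::-1],(400,400))]
cv2.imwrite("pics/s6.png",np.hstack(f)); st,T=pose(); print(st["tcp_pos"],st["width"])
print(T[:3,:3].T@(np.array([0.544,0.225,0.096])-T[:3,3])*1000)
C=np.load("scene0.npy",allow_pickle=True).item()
for p in((0.452,.293),(.503,.125),(.633,.161),(.588,.322)): print((T[:3,:3].T@(np.array([*p,0.032])-T[:3,3])*1000).round())
```

```text
[0.54309979 0.22343589 0.22833156] 0.49662307625497226
[  1.21977663  -1.39198583 132.33092053]
[-76. -86. 196.]
[-58.  89. 196.]
[ 76.  78. 196.]
[ 63. -88. 196.]
```

View pics/s6.png

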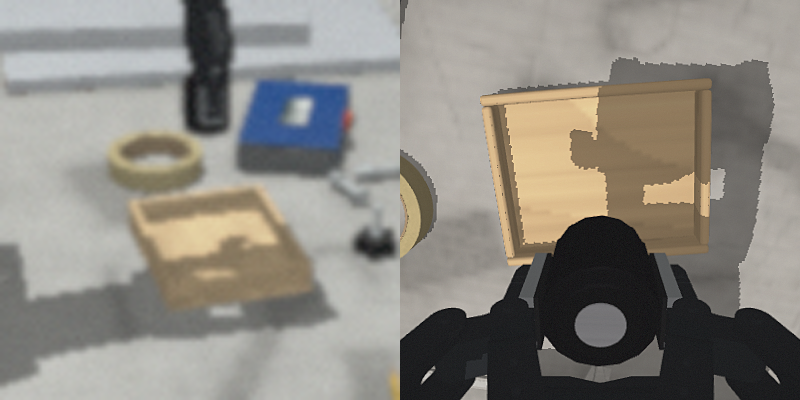

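The wrist view shows the held knob over the tray, with the far rim corners at full-image (201,98) and (432,80). I'll check those against the tray estimate.

Run:
```python
from h import *
c=cam("wrist")
for p in((201,98),(432,80),(316,262)): print(plane(c,*p,0.032))
```

```text
[0.59600384 0.32066042 0.032     ]
[0.64006334 0.15938903 0.032     ]
[0.48175431 0.21375814 0.032     ]
```

>>> drive_tool --moves '[[[0.15,0.03,0.7],0,-1],[[0,0,0.8],0,-1],[[0,0,0.8],0,-1],[[0,0,0.5],0,-1],[[0,0,0.3],0,-1],[[0,0,0.15],0,-1],[[0,0,0],0,-1]]'

```text
clock: 17.7
tcp_pos: [0.5494, 0.2242, 0.0986]
orientation: [-0.0, 0.995, 0.096, 0.0]
ft_force: [0.5, -0.3, -1.5]
width: 0.492
gripper_force: 83.5
```

>>> drive_tool --moves '[[[0,0,0.07],0,-1],[[0,0,0.01],0,-1],[[0,0,0],0,0.4],[[0,0,0],0,0.7],[[0,0,0],0,0.7],[[0,0,0],0,0.7]]'

```text
clock: 18.45
tcp_pos: [0.5493, 0.2243, 0.0952]
orientation: [-0.0, 0.995, 0.096, 0.0]
ft_force: [0.4, 0.4, -0.2]
width: 0.852
gripper_force: 0.0
```

>>> drive_tool --moves '[[[0,0,-0.2],0,0.7],[[0,0,-0.6],0,0.7],[[0,0,-0.9],0,0.7],[[0,0,-0.9],0,0.7],[[-0.5,0,-0.9],0,0.7],[[-0.9,0,0],0,0.7],[[-0.9,0,0],0,0.7],[[0,0,0],0,0.7]]'

```text
clock: 19.45
tcp_pos: [0.4573, 0.2066, 0.236]
orientation: [-0.0, 0.995, 0.097, 0.0]
ft_force: [0.3, -0.2, 0.7]
width: 0.85
gripper_force: 0.0
```

Run:
```python
from h import *
w=cam("wrist"); s=cam("side")
cv2.imwrite("pics/s7.png",np.hstack([cv2.resize(s["frame"][150:310,220:360,::-1],(350,400)),cv2.resize(w["frame"][:,100:540,::-1],(440,400))])); print(ctrl.sense()["tcp_pos"])
```

```text
[0.45952396 0.20675125 0.23585055]
```

View pics/s7.png

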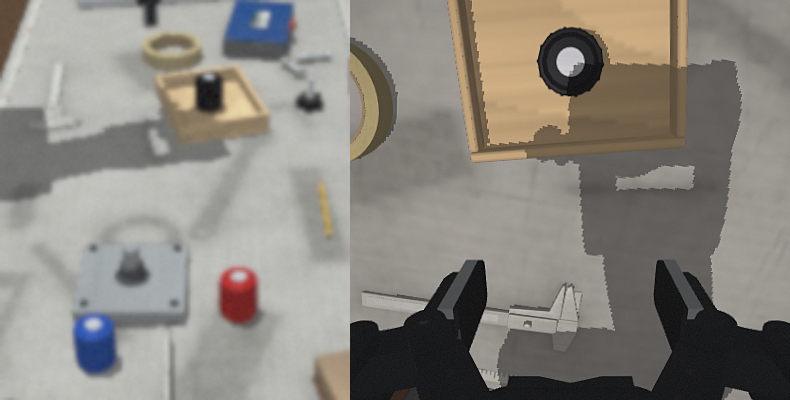

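The knob stands upright inside the tray at (570,62). The stand is in place with its spindle bare, and the gripper is clear of everything.

```bash
python3 -c "
from bench import ctrl
print(ctrl.sign_off())"
```

```text
the job is handed in; nothing more can be done
None
```

The knob came off the spindle with gentle twisting strokes and now stands upright in the tray; the stand and the other things look undisturbed, and I handed the job in at about 20 s (sign-off returned no verdict).

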